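Free the seized lock of a coin box and open its drawer

ROBOT

A 6-joint arm with a two-finger parallel gripper is mounted at the origin on the work surface. World frame = base frame: x ahead of the robot, y to its left, z up, the work surface at z = 0. Lengths are in m, angles in rad, forces in N, time in s.
With the tool pointing down it reaches from about 0.35 to 0.975 m from the base axis. Payload 4.9 kg.
Tool frame: the origin (TCP) lies at the very end of the fingers, on their centre line; the grasp point (between the pads) lies 19 mm behind it; y points along the fingers, z is the direction in which the jaws open and shut, and the axes are right-handed (so a half turn about y gives the same grasp; the last joint's range is limited). The gripper opens to 85 mm and grips with 20 to 120 N. Pads are 22 mm wide; open, the fingers measure 114 mm over their backs; the gripper's body (76 mm by 85 mm) begins 54 mm behind the grasp point. The pads swing forward as they close: fully open they stand 13 mm farther back than shut.
Start: joints at [1.173, 0.053, 1.613, -0, 1.476, -0.119], TCP at [0.172, 0.601, 0.231] pointing down, gripper open.
Joint ranges: [-3.01, 3.01], [-1.01, 2.22], [0.06, 2.58], [-1.02, 4.17], [0.09, 2.62], [-3.14, 3.14]. Speed limits (rad/s): [2.57, 2.57, 3.14, 3.14, 3.14, 3.14].

INTERFACE

Orientations are given as a unit quaternion [x, y, z, w].
In Python, from workcell import state, read_camera, job_done, boxes_of, masks_of, mark_of gives the robot as it stands.
- The arm moves only by the shell command python3 -m inch 'ROWS' [OPENING]. ROWS is JSON, a list of rows, each an object with "dp": the shift along the tool's x, y, z in m, a list of three; "spin": the turn about the tool's y in rad. A call has 1 to 10 rows; each row is the pose to reach, as a shift and turn from the pose commanded when the call began, along the tool's axes at that moment; what a row does not reach only later rows make up. A row lasts 1/8 s, in which the tool goes at most 62.5 mm and 10.7 degrees, less where a joint would pass 70% of its speed; a pose out of reach is approached as far as the arm can. A call with a gripper value outside its range is refused whole. OPENING is the opening, from 0 (shut) to 1 (fully open), set as the call begins (- or left out, the last holds). The fingers move at their own pace and stop on an object; the grip force is fixed at half the most. Time passes only in rows, so rows that repeat a pose let the fingers close. It gives the time, the measured TCP pose, the force and the opening at its end, in the units of the state.
- state(): the state, without advancing time (a new reading comes with each control period).
- read_camera(name): name is "side" or "top" or "wrist"; returns a dict with "image" (480x640x3 uint8, blue, green, red), "intrinsics" (3x3 intrinsics, pixels), "k1" (the pictures are not rectified: a ray, as slopes to the right and down, at radius r is drawn at 1 + k1 r^2 times it, then the intrinsics apply), "rvec" (rotation vector, rad) and "tvec" (3), from world to camera coordinates, as OpenCV has them; the wrist camera has in their place "hand_eye" (4x4, takes a point from camera to tool coordinates, whose origin is the TCP and whose axes are the tool frame's). Camera axes: x right, y down, z forward; pixel columns grow to the right and rows downward; lengths in m; the calibration is good to about 2 mm. A picture is of the moment at which its call begins: read the wrist's pose just before it. There is no depth.
- job_done(): hands the job in, once; it reports no verdict.
Trained networks look in the newest picture that a camera, given by its name, has taken for a name from the list of things; names that differ only in an ending like _2 or _b are one class to them, and where a whole thing is asked for, a point or a joint stands for the part that bears it (a point fixed in the world has none). Each returns a list of dicts, best first, with "p" (0 to 1); they miss things now and then, are a little off and sometimes report something else, mostly with a low value. They report only what shows in the picture. A call takes as long as a camera call.
- boxes_of(camera, target): "at" ([row, column] in pixels, amid what is visible of it).
- masks_of(camera, target): "region" (480x640 bool, what is visible of it) and "at" ([row, column] in pixels, amid what is visible of it).
- mark_of(camera, target): "at" ([row, column] in pixels: a listed point, or the origin of a listed thing).
The state is a dict: "t": time; "joint_positions": joint angles; "qd": joint speeds; "effort": joint torques, N m; "tcp_pos": TCP position; "tcp_rot": TCP orientation; "contact_force": force on the tool from outside, world axes, zero at the start; "moment": the same for the moment, N m; "grip_width": finger opening in m.
Only numpy, scipy, OpenCV 4.12 (cv2) and the standard library are available. Lean on these libraries where they do the work, as an engineer would, in place of code of your own. Each camera call takes 0.05 s, during which the arm holds its last target. There are 200 camera calls.

TASK

The T-handle lock on top of this washing machine's coin box has seized with scale. Rock it gently back and forth, feeling for the bind at each end and never wrenching its collar round with it, until it breaks free; then turn it anticlockwise to its open stop and pull the coin drawer out to its end. Let go, and leave everything else on the counter where it is.

Things in the scene. Friction and masses are not known exactly. Their poses are not given: they have to be found in the camera images.
- coinbox: White sheet-metal coin box of a washing machine, fixed to the counter, 200 long (x) by 160 wide (y) by 120 high; origin at the centre of its underside, z up. Its drawer front is its -x end; the T-handle lock stands on its top, 10 mm from the middle towards +x.
- handle_grip (a point): Centre of the steel T-handle's grip bar on the coin box: the point to grasp, on the handle's vertical turning axis, 38 above the box's top. x runs along the bar, z up. Bar 60 long, 14 thick, 28 high (14 above and below this point); pinch it from above across its 14. Under it a round neck, 28 dia., 16 high, stands on the collar, whose top is 30 below this point.
- handle (a joint): T-handle angle relative to its collar, rad, anticlockwise from above; near 0 now (bar along the box's x), open stop 1.2. Seized: plays lightly (0.12 N m) over 0.13-0.40 (growing) each side of an unseen middle up to 0.10 off zero. Each swing held 0.2 s where it binds loosens it, clockwise and anticlockwise in turn; after about four ends, the last anticlockwise, it turns free. One end alone never will.
- collar (a joint): Twist of the round aluminium lock collar (80 dia., 8 high) that carries the T-handle in a rubber gasket on the box, rad, anticlockwise positive, 0 at rest. A spring, 7 N m per rad: it follows the handle when that binds. 0.05-0.06 (0.35-0.4 N m) is a firm bind, enough to loosen; past 0.11 (0.77 N m) either way the gasket tears and the job has failed.
- tab (a point): Middle of the drawer's pull tab: an upright aluminium fin on the drawer front, 46 long (box x), 12 thick (box y), 44 high; this point is 18 below its top, 28 below the box's top and 27 out from the drawer's front face. Pinch it from above across its 12. Its x is the box's x, z up.
- drawer (a joint): How far the drawer is out, m: 0 shut, 0.09 at its end stop. It slides along the box's -x with about 2.5 N of friction plus drag and stays where left. Locked, but for a few mm of play, until the T-handle is past about 0.9 rad.
- detergent: White detergent bottle, 74 dia., 210 high; origin at the centre of its underside.
- spray_can: Aluminium spray can, 52 dia., 150 high, standing near the back end of the coin box; origin at the centre of its underside.
- mug: White mug, 80 dia., 90 high; origin at the centre of its underside.
- screwdriver: Screwdriver lying on the counter alongside the coin box; origin under its middle, x along it towards the blade.
- brush: Wooden-handled lint brush lying on the counter; origin under its middle, x along it.
- old_knob: Old grey control knob lying on the counter, 60 dia., 26 high; origin at the centre of its underside.
- token_jar: Brass-coloured jar of tokens with a steel lid, 64 dia., 85 high, standing behind the coin box's back end; origin at the centre of its underside.

How it is judged:
On the way, in this order (a step that is already met when the one before it is completed fails the run):
1. the T-handle has been broken free and turned to its open stop (more than 1.05 rad) (value of joint handle above 1.05 rad), for 0.2 s.
2. the drawer is pulled out more than 70 mm (value of joint drawer above 0.07 m), for 0.2 s.
At the end, for the whole second after the job is handed in: The T-handle stands open (above 1.05 of 1.2 rad) and the coin drawer is out more than 70 of its 90 mm, at rest (value of joint handle above 1.05 rad and value of joint drawer above 0.07 m and velocity of joint drawer between -0.01 and 0.01 m/s); the robot touches nothing.
It fails at once if the lock collar is wrenched more than 0.11 rad in its gasket (value of joint collar above 0.11 rad or value of joint collar below -0.11 rad).
It fails at once if something else on the counter is moved more than 25 mm (distance of any of detergent, spray_can, mug, screwdriver, brush, old_knob, token_jar from where it was at the start of the episode above 0.025 m).
It also fails if it takes over 72 s, if anything falls off the work surface, if the arm or the gripper's body presses on something with over 40 N, if the wrist force passes 120 N, or if a joint passes its speed limit or range.

## Working session

There is one attempt and no reset: what is moved stays moved. The work goes in short steps, Python scripts to look and compute and a shell command to move; the robot and the scene stay as the last step left them, time stands still between calls to the robot, and variables do not carry over. Pictures are saved under pics/ and viewed, about 8 in all and at most 12, crops included, and the job is handed in when it is done.

```bash
mkdir -p pics; ls; cat > h.py <<'E'
import numpy as np, cv2
from scipy.spatial.transform import Rotation as R
from workcell import *
def ray(cam,c,at):
    K=np.array(c["intrinsics"]);k=c["k1"]
    d=np.array([(at[1]-K[0,2])/K[0,0],(at[0]-K[1,2])/K[1,1]]);u=d.copy()
    for _ in range(20): u=d/(1+k*(u@u))
    v=np.array([u[0],u[1],1.])
    if cam=="wrist":
        s=c["s"];H=np.array(c["hand_eye"]);Rt=R.from_quat(s["tcp_rot"]).as_matrix()
        return np.array(s["tcp_pos"])+Rt@H[:3,3],Rt@H[:3,:3]@v
    Rm=cv2.Rodrigues(np.array(c["rvec"],float))[0]
    return -Rm.T@np.array(c["tvec"],float).ravel(),Rm.T@v
def atz(o,d,z): return o+d*(z-o[2])/d[2]
def tri(rs):
    A=0;b=0
    for o,d in rs:
        d=d/np.linalg.norm(d);P=np.eye(3)-np.outer(d,d);A=A+P;b=b+P@o
    x=np.linalg.solve(A,b);return x,[np.linalg.norm(np.cross(x-o,d/np.linalg.norm(d))) for o,d in rs]
def cam(n):
    s=state();c=read_camera(n);c["s"]=s;return c
E
python3 - <<'E'
from h import *
s=state();print({k:np.round(v,3).tolist() for k,v in s.items()});print(R.from_quat(s["tcp_rot"]).as_matrix().round(3))
C={}
for n in ["side","top","wrist"]:
    C[n]=cam(n);cv2.imwrite(f"pics/a_{n}.png",C[n]["image"])
    for t in ["coinbox","handle_grip","tab","detergent","spray_can","mug","screwdriver","brush","old_knob","token_jar"]:
        m=mark_of(n,t)
        print(n,t,[(np.round(q["at"]).tolist(),round(q["p"],2),atz(*ray(n,C[n],q["at"]),{"handle_grip":.158,"tab":.092}.get(t,0)).round(3).tolist()) for q in m[:2]])
E
```

```text
pics
{'t': 0.0, 'joint_positions': [1.173, 0.053, 1.614, -0.0, 1.476, -0.119], 'qd': [-0.001, -0.0, -0.002, -0.001, -0.002, -0.001], 'effort': [0.0, -39.368, -37.018, -0.0, 0.007, 0.0], 'tcp_pos': [0.172, 0.6, 0.23], 'tcp_rot': [0.701, -0.098, 0.098, -0.7], 'contact_force': [-0.552, 0.855, -0.511], 'moment': [0.044, 0.005, 0.034], 'grip_width': 0.085}
[[ 0.961 -0.001  0.275]
 [-0.275 -0.002  0.961]
 [-0.    -1.    -0.002]]
side coinbox [([336.0, 321.0], 0.57, [0.571, 0.136, -0.0])]
side handle_grip [([286.0, 320.0], 0.67, [0.569, 0.145, 0.158])]
side tab [([265.0, 305.0], 0.42, [0.605, 0.013, 0.092])]
side detergent [([216.0, 268.0], 0.95, [0.716, -0.289, 0.0]), ([197.0, 322.0], 0.63, [0.569, -0.375, 0.0])]
side spray_can [([408.0, 294.0], 0.93, [0.623, 0.309, 0.0])]
side mug [([206.0, 369.0], 0.92, [0.44, -0.33, -0.0])]
side screwdriver [([320.0, 376.0], 0.83, [0.452, 0.092, 0.0])]
side brush [([197.0, 322.0], 0.83, [0.57, -0.376, 0.0])]
side old_knob [([267.0, 248.0], 0.55, [0.749, -0.086, 0.0]), ([201.0, 319.0], 0.48, [0.577, -0.357, 0.0])]
side token_jar [([413.0, 355.0], 0.88, [
[... 220 characters left out ...]
 [0.6, 0.013, 0.092])]
top detergent [([184.0, 428.0], 0.72, [0.72, -0.281, 0.0]), ([163.0, 340.0], 0.71, [0.766, -0.095, 0.0])]
top spray_can [([230.0, 147.0], 0.93, [0.625, 0.308, 0.0])]
top mug [([315.0, 465.0], 0.83, [0.443, -0.347, 0.0])]
top screwdriver [([314.0, 251.0], 0.92, [0.451, 0.09, 0.0]), ([288.0, 136.0], 0.27, [0.506, 0.327, 0.0])]
top brush [([254.0, 480.0], 0.82, [0.568, -0.384, 0.0])]
top old_knob [([169.0, 340.0], 0.82, [0.754, -0.095, 0.0])]
top token_jar [([284.0, 140.0], 0.7, [0.512, 0.319, 0.0])]
wrist coinbox []
wrist handle_grip []
wrist tab []
wrist detergent []
wrist spray_can []
wrist mug []
wrist screwdriver []
wrist brush []
wrist old_knob []
wrist token_jar []
```

```bash
python3 - <<'E'
import cv2,numpy as np
a=cv2.imread("pics/a_top.png")[130:380,90:410];b=cv2.imread("pics/a_side.png")[180:430,200:420]
cv2.imwrite("pics/b.png",np.hstack([cv2.resize(a,(460,360)),cv2.resize(b,(317,360))]))
E
```

```text
(no output)
```

View pics/b.png

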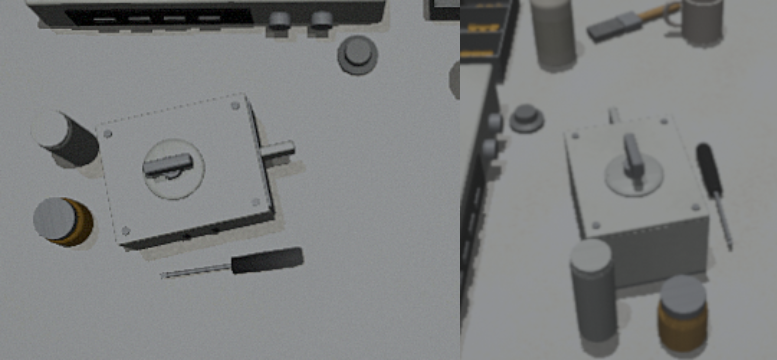

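```bash
python3 - <<'E'
from h import *
P={"top":[],"side":[]}
for k in range(3):
  for n in P:
    c=cam(n); d={}
    for t in ["handle_grip","tab"]:
        m=mark_of(n,t)
        if m: d[t]=ray(n,c,m[0]["at"])
    P[n].append(d)
for t in ["handle_grip","tab"]:
    r=[d[t] for n in P for d in P[n] if t in d]
    print(t,*tri(r)); 
m=masks_of("top","handle_grip");print([(q["at"],q["p"],q["region"].sum()) for q in m])
c=cam("top")
for tt in ["handle_grip","tab","coinbox"]:
  m=masks_of("top",tt)
  if m:
    rg=m[0]["region"].astype(np.uint8);print(tt,m[0]["p"],cv2.minAreaRect(cv2.findNonZero(rg)),rg.sum())
print(ray("top",c,[240,320])[0])
E
```

```text
handle_grip [0.57015662 0.15134104 0.16518109] [np.float64(0.0015544987661097636), np.float64(0.005711151863600546), np.float64(0.0066353417777035816), np.float64(0.0021563052874461613), np.float64(0.0006648889752033262), np.float64(0.008207324653061893)]
tab [0.57646944 0.0284135  0.0743772 ] [np.float64(0.0254817131095743), np.float64(0.03097363672277299), np.float64(0.02821304750211081), np.float64(0.15474462854607188), np.float64(0.03875442256104264), np.float64(0.03582870287097017)]
[([244.6, 206.4], 0.87, np.int64(416))]
handle_grip 0.64 ((206.86001586914062, 245.98001098632812), (15.652478218078613, 35.508758544921875), 79.69515228271484) 423
tab 0.93 ((282.0577087402344, 235.2884521484375), (79.03480529785156, 27.06402587890625), 78.69007110595703) 583
coinbox 0.78 ((228.56683349609375, 246.4215545654297), (91.67291259765625, 134.88502502441406), 77.3004150390625) 10172
[ 0.40379134 -0.04588087  1.20171997]
```

The top view shows the box at (228,246), the handle at (206,245) with its bar along the box, and the tab at (286,233). The spray can and jar stand at the back end and the screwdriver lies to the near side. The box x axis has a yaw of about 103°. I'm moving above the handle to look with the wrist camera.

```bash
python3 -m inch '[{"dp":[0.05,-0.05,-0.032],"spin":0.1},{"dp":[0.1,-0.07,-0.064],"spin":0.2},{"dp":[0.15,-0.07,-0.096],"spin":0.3},{"dp":[0.2,-0.07,-0.128],"spin":0.4},{"dp":[0.25,-0.07,-0.16],"spin":0.5},{"dp":[0.3,-0.07,-0.192],"spin":0.6},{"dp":[0.35,-0.07,-0.224],"spin":0.7},{"dp":[0.4,-0.07,-0.256],"spin":0.85},{"dp":[0.45,-0.07,-0.288],"spin":0.95},{"dp":[0.505,-0.07,-0.321],"spin":1.058}]' 1
python3 -m inch '[{"dp":[0,0,0],"spin":0},{"dp":[0,0,0],"spin":0},{"dp":[0,0,0],"spin":0},{"dp":[0,0,0],"spin":0}]'
python3 - <<'E'
from h import *
s=state();print(s["t"],s["tcp_pos"],s["joint_positions"]);print(R.from_quat(s["tcp_rot"]).as_matrix().round(3))
c=cam("wrist");cv2.imwrite("pics/c.png",c["image"]);print(np.round(c["hand_eye"],3).tolist())
for t,z in [("handle_grip",.158),("tab",.092),("coinbox",0),("spray_can",0),("token_jar",0),("screwdriver",0)]:
    print(t,[(q["at"],round(q["p"],2),atz(*ray("wrist",c,q["at"]),z).round(4).tolist()) for q in mark_of("wrist",t)[:2]])
E
```

```text
t: 4.05
tcp_pos: [0.5691, 0.1529, 0.3017]
tcp_rot: [-0.554, 0.439, -0.439, 0.554]
contact_force: [1.3, 1.1, 0.9]
grip_width: 0.0849
t: 4.55
tcp_pos: [0.5674, 0.1556, 0.3016]
tcp_rot: [-0.555, 0.438, -0.438, 0.556]
contact_force: [0.5, -0.1, 1.4]
grip_width: 0.0853
4.55 [0.56741579 0.15557747 0.30160194] [ 1.41131960e-01 -6.64659687e-02  1.61541994e+00  5.61800310e-05
  1.59215962e+00 -9.48967796e-02]
[[ 0.234  0.     0.972]
 [-0.972  0.     0.234]
 [-0.    -1.     0.   ]]
[[0.0, 0.945, 0.327, -0.085], [0.001, -0.327, 0.945, -0.143], [1.0, 0.0, -0.001, -0.001], [0.0, 0.0, 0.0, 1.0]]
handle_grip [([231.9, 323.5], 0.95, [0.571, 0.151, 0.158])]
tab [([337.2, 317.3], 0.63, [0.5979, 0.016, 0.092])]
coinbox [([198.8, 324.8], 0.73, [0.5761, 0.1433, 0.0])]
spray_can [([57.7, 404.3], 0.83, [0.6211, 0.3079, 0.0])]
token_jar [([20.4, 303.9], 0.76, [0.5117, 0.3167, 0.0])]
screwdriver [([222.1, 207.8], 0.95, [0.4464, 0.0828, 0.0])]
```

View pics/c.png

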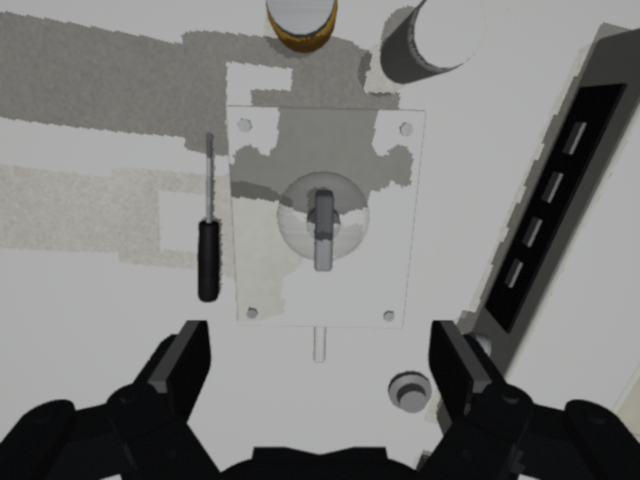

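The wrist view shows the box top with corners near (228,107), (425,110), (405,327) and (238,326). The bar runs straight down column 323 and the tab is at (320,345). I'll work out the box yaw and bar yaw from these.

```bash
python3 - <<'E'
from h import *
c=cam("wrist")
p=[atz(*ray("wrist",c,a),.12)[:2] for a in [(107,228),(110,425),(327,405),(326,238)]]
for a,b in [(3,0),(2,1),(1,0),(2,3)]: print(np.degrees(np.arctan2(*(p[a if 0 else b]-p[a])[::-1])),np.linalg.norm(p[b]-p[a]))
ctr=np.mean(p,0);print("centre",ctr)
m=masks_of("wrist","handle_grip")[0];rg=m["region"];print(m["p"],rg.sum())
# bar top-surface axis: two ends, mid columns by row
ys=np.where(rg.any(1))[0];print(ys.min(),ys.max(),[(y,np.where(rg[y])[0][[0,-1]].tolist()) for y in range(ys.min()+2,ys.max(),10)])
m=masks_of("wrist","tab");print([(q["p"],q["at"]) for q in m])
for (r,cc,z) in [(191,323.5,.172),(268,323,.172),(328,320,.11),(361,319.5,.11)]: print(atz(*ray("wrist",c,(r,cc)),z).round(4))
E
```

```text
101.70604449957833 0.19884372256192193
103.02595942304563 0.19750135243219238
-167.41985391498486 0.15641980537544903
-166.94822708137974 0.16099541680634105
centre [0.57399161 0.14212062]
0.74 1829
189 270 [(191, [316, 332]), (201, [315, 333]), (211, [310, 336]), (221, [307, 339]), (231, [309, 338]), (241, [314, 332]), (251, [314, 332]), (261, [314, 331])]
[(0.64, [342.9, 320.8])]
[0.563  0.1842 0.172 ]
[0.5767 0.1261 0.172 ]
[0.5956 0.0373 0.11  ]
[ 6.041e-01 -5.000e-04  1.100e-01]
```

```bash
python3 -m inch '[{"dp":[0.004,0.04,0.003],"spin":0},{"dp":[0.004,0.08,0.003],"spin":0},{"dp":[0.004,0.11,0.003],"spin":0},{"dp":[0.004,0.11,0.003],"spin":0},{"dp":[0.004,0.11,0.003],"spin":0}]'
python3 - <<'E'
from h import *
c=cam("wrist");print(c["s"]["tcp_pos"],c["s"]["joint_positions"])
for t,z in [("handle_grip",.158),("tab",.092),("coinbox",0)]:
    print(t,[(q["at"],round(q["p"],2),atz(*ray("wrist",c,q["at"]),z).round(4).tolist()) for q in mark_of("wrist",t)[:2]])
E
```

```text
t: 5.68
tcp_pos: [0.5727, 0.1513, 0.1929]
tcp_rot: [-0.554, 0.438, -0.439, 0.555]
contact_force: [-0.1, -0.6, 0.2]
grip_width: 0.0854
[0.57270789 0.15133996 0.19293217] [ 1.32766443e-01  8.09531264e-04  1.73053639e+00 -1.85415650e-05
  1.40810464e+00 -1.01163668e-01]
handle_grip [([284.7, 316.2], 0.86, [0.5702, 0.1514, 0.158])]
tab [([409.4, 313.7], 0.58, [0.5997, 0.0157, 0.092])]
coinbox [([220.2, 320.3], 0.71, [0.5752, 0.142, 0.0])]
```

```bash
python3 -m inch '[{"dp":[0,0.025,-0.0015],"spin":0},{"dp":[0,0.046,-0.0015],"spin":0},{"dp":[0,0.046,-0.0015],"spin":0},{"dp":[0,0.046,-0.0015],"spin":0}]'
python3 -m inch '[{"dp":[0,0,0],"spin":0},{"dp":[0,0,0],"spin":0},{"dp":[0,0,0],"spin":0},{"dp":[0,0,0],"spin":0},{"dp":[0,0,0],"spin":0},{"dp":[0,0,0],"spin":0},{"dp":[0,0,0],"spin":0}]' 0
python3 -c "
from h import *
s=state();print(s['contact_force'],s['moment'],s['grip_width'],s['joint_positions'])"
```

```text
t: 6.38
tcp_pos: [0.5708, 0.151, 0.1459]
tcp_rot: [-0.555, 0.438, -0.438, 0.555]
contact_force: [-0.4, 0.9, -0.7]
grip_width: 0.0854
t: 7.25
tcp_pos: [0.5715, 0.1512, 0.1458]
tcp_rot: [-0.554, 0.438, -0.439, 0.556]
contact_force: [5.3, 2.7, -0.9]
grip_width: 0.0128
[ 5.30728393  2.67120206 -0.90460228] [ 0.19768108 -0.69516629 -0.00157221] 0.012752234612476975 [ 1.32606752e-01  3.82788785e-02  1.77397747e+00  3.48098115e-04
  1.32633772e+00 -1.01399566e-01]
```

```bash
cat > m.py <<'E'
from h import *
S=[]
for i in range(3):
    S.append(state()); read_camera("wrist")
S.append(state())
z=R.from_quat(S[-1]["tcp_rot"]).as_matrix()[:,2]
print("t %.2f Mz %s mean %.3f F %s yaw(rel103.5) %.4f q6 %.4f tau6 %.3f"%(S[-1]["t"],[round(s["moment"][2],3) for s in S],np.mean([s["moment"][2] for s in S]),np.mean([s["contact_force"] for s in S],0).round(1),np.arctan2(z[1],z[0])-np.radians(13.5),S[-1]["joint_positions"][5],S[-1]["effort"][5]))
E
python3 m.py
python3 -m inch '[{"dp":[0,0,0.0005],"spin":0.03},{"dp":[0,0,0.0005],"spin":0.06},{"dp":[0,0,0.0005],"spin":0.06},{"dp":[0,0,0.0005],"spin":0.06}]'
python3 m.py
```

```text
t 7.40 Mz [np.float64(-0.002), np.float64(-0.04), np.float64(-0.146), np.float64(-0.043)] mean -0.058 F [ 5.3  2.  -0.8] yaw(rel103.5) -0.0017 q6 -0.1014 tau6 -0.034
t: 7.9
tcp_pos: [0.5714, 0.1512, 0.1458]
tcp_rot: [-0.541, 0.454, -0.455, 0.542]
contact_force: [4.9, 0.7, 0.4]
grip_width: 0.0128
t 8.05 Mz [np.float64(0.1), np.float64(0.106), np.float64(0.065), np.float64(0.112)] mean 0.096 F [4.6 1.  1.2] yaw(rel103.5) -0.0616 q6 -0.0414 tau6 0.111
```

```bash
python3 -m inch '[{"dp":[0,0,0],"spin":0.02},{"dp":[0,0,0],"spin":0.04},{"dp":[0,0,0],"spin":0.04},{"dp":[0,0,0],"spin":0.04}]' >/dev/null
python3 m.py
python3 -m inch '[{"dp":[0,0,0],"spin":0.02},{"dp":[0,0,0],"spin":0.03},{"dp":[0,0,0],"spin":0.03},{"dp":[0,0,0],"spin":0.03}]'>/dev/null
python3 m.py
```

```text
t 8.70 Mz [np.float64(0.277), np.float64(0.262), np.float64(0.27), np.float64(0.278)] mean 0.272 F [4.7 1.  0.8] yaw(rel103.5) -0.1011 q6 -0.0018 tau6 0.264
t 9.35 Mz [np.float64(0.41), np.float64(0.449), np.float64(0.349), np.float64(0.371)] mean 0.395 F [5.1 1.9 1.5] yaw(rel103.5) -0.1307 q6 0.0278 tau6 0.391
```

```bash
python3 -m inch '[{"dp":[0,0,0],"spin":0},{"dp":[0,0,0],"spin":0},{"dp":[0,0,0],"spin":-0.06},{"dp":[0,0,0],"spin":-0.12},{"dp":[0,0,0],"spin":-0.18},{"dp":[0,0,0],"spin":-0.24},{"dp":[0,0,0],"spin":-0.26},{"dp":[0,0,0],"spin":-0.26},{"dp":[0,0,0],"spin":-0.26}]' >/dev/null
python3 m.py
python3 -m inch '[{"dp":[0,0,0],"spin":-0.03},{"dp":[0,0,0],"spin":-0.05},{"dp":[0,0,0],"spin":-0.05},{"dp":[0,0,0],"spin":-0.05}]'>/dev/null
python3 m.py
```

```text
t 10.62 Mz [np.float64(-0.169), np.float64(-0.155), np.float64(-0.139), np.float64(-0.14)] mean -0.151 F [5.6 2.3 0.4] yaw(rel103.5) 0.1277 q6 -0.2307 tau6 -0.139
t 11.28 Mz [np.float64(-0.09), np.float64(-0.173), np.float64(-0.131), np.float64(-0.121)] mean -0.129 F [6.1 1.8 0.3] yaw(rel103.5) 0.1776 q6 -0.2808 tau6 -0.142
```

```bash
python3 -m inch '[{"dp":[0,0,0],"spin":-0.03},{"dp":[0,0,0],"spin":-0.05},{"dp":[0,0,0],"spin":-0.05},{"dp":[0,0,0],"spin":-0.05}]' >/dev/null
python3 m.py
python3 -m inch '[{"dp":[0,0,0],"spin":-0.02},{"dp":[0,0,0],"spin":-0.04},{"dp":[0,0,0],"spin":-0.04},{"dp":[0,0,0],"spin":-0.04}]'>/dev/null
python3 m.py
```

```text
t 11.93 Mz [np.float64(-0.051), np.float64(-0.029), np.float64(-0.004), np.float64(-0.099)] mean -0.046 F [ 6.3  2.5 -0.1] yaw(rel103.5) 0.2279 q6 -0.3309 tau6 -0.076
t 12.57 Mz [np.float64(-0.139), np.float64(-0.155), np.float64(-0.135), np.float64(-0.178)] mean -0.152 F [6.  1.9 0.4] yaw(rel103.5) 0.2676 q6 -0.3707 tau6 -0.154
```

```bash
python3 -m inch '[{"dp":[0,0,0],"spin":-0.02},{"dp":[0,0,0],"spin":-0.04},{"dp":[0,0,0],"spin":-0.04},{"dp":[0,0,0],"spin":-0.04}]' >/dev/null
python3 m.py
python3 -m inch '[{"dp":[0,0,0],"spin":-0.02},{"dp":[0,0,0],"spin":-0.03},{"dp":[0,0,0],"spin":-0.03},{"dp":[0,0,0],"spin":-0.03}]'>/dev/null
python3 m.py
```

```text
t 13.22 Mz [np.float64(-0.108), np.float64(-0.199), np.float64(-0.182), np.float64(-0.141)] mean -0.158 F [7.  2.1 0.6] yaw(rel103.5) 0.3076 q6 -0.4107 tau6 -0.154
t 13.88 Mz [np.float64(-0.346), np.float64(-0.316), np.float64(-0.334), np.float64(-0.255)] mean -0.313 F [ 6.5  2.4 -0.3] yaw(rel103.5) 0.3372 q6 -0.4404 tau6 -0.290
```

```bash
python3 -m inch '[{"dp":[0,0,0],"spin":-0.02},{"dp":[0,0,0],"spin":-0.02},{"dp":[0,0,0],"spin":-0.02},{"dp":[0,0,0],"spin":-0.02}]' >/dev/null
python3 m.py
python3 -m inch '[{"dp":[0,0,0],"spin":0.06},{"dp":[0,0,0],"spin":0.12},{"dp":[0,0,0],"spin":0.18},{"dp":[0,0,0],"spin":0.24},{"dp":[0,0,0],"spin":0.3},{"dp":[0,0,0],"spin":0.36},{"dp":[0,0,0],"spin":0.42},{"dp":[0,0,0],"spin":0.44},{"dp":[0,0,0],"spin":0.44},{"dp":[0,0,0],"spin":0.44}]'>/dev/null
python3 m.py
```

```text
t 14.53 Mz [np.float64(-0.368), np.float64(-0.384), np.float64(-0.348), np.float64(-0.423)] mean -0.381 F [6.5 2.1 0.2] yaw(rel103.5) 0.3569 q6 -0.4601 tau6 -0.371
t 15.93 Mz [np.float64(0.131), np.float64(0.19), np.float64(0.128), np.float64(0.149)] mean 0.149 F [4.6 1.7 0.9] yaw(rel103.5) -0.0815 q6 -0.0215 tau6 0.129
```

```bash
python3 -m inch '[{"dp":[0,0,0],"spin":0.03},{"dp":[0,0,0],"spin":0.05},{"dp":[0,0,0],"spin":0.05},{"dp":[0,0,0],"spin":0.05}]' >/dev/null
python3 m.py
python3 -m inch '[{"dp":[0,0,0],"spin":0.02},{"dp":[0,0,0],"spin":0.03},{"dp":[0,0,0],"spin":0.03},{"dp":[0,0,0],"spin":0.03}]'>/dev/null
python3 m.py
```

```text
t 16.57 Mz [np.float64(0.06), np.float64(0.141), np.float64(0.153), np.float64(0.107)] mean 0.115 F [4.4 1.3 1.5] yaw(rel103.5) -0.1317 q6 0.0287 tau6 0.119
t 17.23 Mz [np.float64(0.102), np.float64(0.125), np.float64(0.061), np.float64(0.118)] mean 0.101 F [4.7 2.  2. ] yaw(rel103.5) -0.1617 q6 0.0588 tau6 0.118
```

```bash
python3 -m inch '[{"dp":[0,0,0],"spin":0.02},{"dp":[0,0,0],"spin":0.04},{"dp":[0,0,0],"spin":0.04},{"dp":[0,0,0],"spin":0.04}]' >/dev/null
python3 m.py
python3 -m inch '[{"dp":[0,0,0],"spin":0.02},{"dp":[0,0,0],"spin":0.03},{"dp":[0,0,0],"spin":0.03},{"dp":[0,0,0],"spin":0.03}]'>/dev/null
python3 m.py
```

```text
t 17.88 Mz [np.float64(0.042), np.float64(0.042), np.float64(0.108), np.float64(0.06)] mean 0.063 F [5.  1.4 3.5] yaw(rel103.5) -0.2020 q6 0.0990 tau6 0.065
t 18.52 Mz [np.float64(0.128), np.float64(0.146), np.float64(0.103), np.float64(0.124)] mean 0.125 F [5.3 2.1 4.1] yaw(rel103.5) -0.2316 q6 0.1286 tau6 0.126
```

```bash
python3 -m inch '[{"dp":[0,0,0],"spin":0.02},{"dp":[0,0,0],"spin":0.04},{"dp":[0,0,0],"spin":0.04},{"dp":[0,0,0],"spin":0.04}]' >/dev/null
python3 m.py
python3 -m inch '[{"dp":[0,0,0],"spin":0.02},{"dp":[0,0,0],"spin":0.03},{"dp":[0,0,0],"spin":0.03},{"dp":[0,0,0],"spin":0.03}]'>/dev/null
python3 m.py
```

```text
t 19.18 Mz [np.float64(0.166), np.float64(0.223), np.float64(0.157), np.float64(0.155)] mean 0.175 F [4.9 2.  5.1] yaw(rel103.5) -0.2715 q6 0.1686 tau6 0.158
t 19.82 Mz [np.float64(0.332), np.float64(0.234), np.float64(0.29), np.float64(0.287)] mean 0.286 F [4.3 2.3 5. ] yaw(rel103.5) -0.3011 q6 0.1983 tau6 0.299
```

```bash
python3 -m inch '[{"dp":[0,0,0],"spin":0.02},{"dp":[0,0,0],"spin":0.02},{"dp":[0,0,0],"spin":0.02},{"dp":[0,0,0],"spin":0.02}]' >/dev/null
python3 m.py
python3 -m inch '[{"dp":[0,0,0],"spin":-0.08},{"dp":[0,0,0],"spin":-0.16},{"dp":[0,0,0],"spin":-0.24},{"dp":[0,0,0],"spin":-0.32},{"dp":[0,0,0],"spin":-0.4},{"dp":[0,0,0],"spin":-0.48},{"dp":[0,0,0],"spin":-0.56},{"dp":[0,0,0],"spin":-0.64},{"dp":[0,0,0],"spin":-0.66},{"dp":[0,0,0],"spin":-0.66}]'>/dev/null
python3 m.py
python3 -m inch '[{"dp":[0,0,0],"spin":-0.02},{"dp":[0,0,0],"spin":-0.04},{"dp":[0,0,0],"spin":-0.04},{"dp":[0,0,0],"spin":-0.04}]'>/dev/null
python3 m.py
```

```text
t 20.48 Mz [np.float64(0.383), np.float64(0.385), np.float64(0.39), np.float64(0.352)] mean 0.377 F [4.4 2.6 5.4] yaw(rel103.5) -0.3208 q6 0.2180 tau6 0.380
t 21.88 Mz [np.float64(-0.126), np.float64(-0.138), np.float64(-0.135), np.float64(-0.141)] mean -0.135 F [7.5 3.4 3.5] yaw(rel103.5) 0.3375 q6 -0.4406 tau6 -0.146
t 22.52 Mz [np.float64(-0.179), np.float64(-0.152), np.float64(-0.204), np.float64(-0.101)] mean -0.159 F [7.4 3.4 3.6] yaw(rel103.5) 0.3776 q6 -0.4807 tau6 -0.140
```

```bash
python3 -m inch '[{"dp":[0,0,0],"spin":-0.02},{"dp":[0,0,0],"spin":-0.04},{"dp":[0,0,0],"spin":-0.04},{"dp":[0,0,0],"spin":-0.04}]' >/dev/null
python3 m.py
python3 -m inch '[{"dp":[0,0,0],"spin":-0.02},{"dp":[0,0,0],"spin":-0.04},{"dp":[0,0,0],"spin":-0.04},{"dp":[0,0,0],"spin":-0.04}]'>/dev/null
python3 m.py
```

```text
t 23.18 Mz [np.float64(-0.087), np.float64(-0.144), np.float64(-0.104), np.float64(-0.095)] mean -0.107 F [8.  3.3 3.5] yaw(rel103.5) 0.4177 q6 -0.5208 tau6 -0.098
t 23.82 Mz [np.float64(-0.105), np.float64(-0.16), np.float64(-0.103), np.float64(-0.138)] mean -0.127 F [7.5 3.  3.1] yaw(rel103.5) 0.4576 q6 -0.5607 tau6 -0.118
```

```bash
python3 -m inch '[{"dp":[0,0,0],"spin":-0.02},{"dp":[0,0,0],"spin":-0.04},{"dp":[0,0,0],"spin":-0.04},{"dp":[0,0,0],"spin":-0.04}]' >/dev/null
python3 m.py
python3 -m inch '[{"dp":[0,0,0],"spin":-0.02},{"dp":[0,0,0],"spin":-0.03},{"dp":[0,0,0],"spin":-0.03},{"dp":[0,0,0],"spin":-0.03}]'>/dev/null
python3 m.py
```

```text
t 24.48 Mz [np.float64(-0.06), np.float64(-0.165), np.float64(-0.133), np.float64(-0.139)] mean -0.124 F [7.9 3.7 3.2] yaw(rel103.5) 0.4976 q6 -0.6006 tau6 -0.117
t 25.12 Mz [np.float64(-0.112), np.float64(-0.133), np.float64(-0.118), np.float64(-0.139)] mean -0.125 F [7.9 3.9 2.6] yaw(rel103.5) 0.5275 q6 -0.6306 tau6 -0.121
```

```bash
python3 -m inch '[{"dp":[0,0,0],"spin":-0.02},{"dp":[0,0,0],"spin":-0.04},{"dp":[0,0,0],"spin":-0.04},{"dp":[0,0,0],"spin":-0.04}]' >/dev/null
python3 m.py
python3 -m inch '[{"dp":[0,0,0],"spin":-0.02},{"dp":[0,0,0],"spin":-0.04},{"dp":[0,0,0],"spin":-0.04},{"dp":[0,0,0],"spin":-0.04}]'>/dev/null
python3 m.py
```

```text
t 25.77 Mz [np.float64(-0.11), np.float64(-0.115), np.float64(-0.126), np.float64(-0.12)] mean -0.118 F [8.5 3.9 2.3] yaw(rel103.5) 0.5675 q6 -0.6706 tau6 -0.118
t 26.43 Mz [np.float64(-0.177), np.float64(-0.102), np.float64(-0.133), np.float64(-0.126)] mean -0.134 F [8.5 3.8 2.7] yaw(rel103.5) 0.6075 q6 -0.7106 tau6 -0.118
```

The torque stays at the 0.12 N m friction past any possible bind, so the handle is free. Turning on towards the stop.

```bash
python3 -m inch '[{"dp":[0,0,0],"spin":-0.05},{"dp":[0,0,0],"spin":-0.1},{"dp":[0,0,0],"spin":-0.15},{"dp":[0,0,0],"spin":-0.2},{"dp":[0,0,0],"spin":-0.2},{"dp":[0,0,0],"spin":-0.2}]' >/dev/null
python3 m.py
python3 -m inch '[{"dp":[0,0,0],"spin":-0.05},{"dp":[0,0,0],"spin":-0.1},{"dp":[0,0,0],"spin":-0.15},{"dp":[0,0,0],"spin":-0.2},{"dp":[0,0,0],"spin":-0.25},{"dp":[0,0,0],"spin":-0.25},{"dp":[0,0,0],"spin":-0.25}]'>/dev/null
python3 m.py
python3 -m inch '[{"dp":[0,0,0],"spin":-0.02},{"dp":[0,0,0],"spin":-0.04},{"dp":[0,0,0],"spin":-0.06},{"dp":[0,0,0],"spin":-0.06},{"dp":[0,0,0],"spin":-0.06}]'>/dev/null
python3 m.py
```

```text
t 27.32 Mz [np.float64(-0.148), np.float64(-0.064), np.float64(-0.116), np.float64(-0.061)] mean -0.097 F [9.1 4.6 1.7] yaw(rel103.5) 0.8077 q6 -0.9107 tau6 -0.105
t 28.35 Mz [np.float64(-0.13), np.float64(-0.061), np.float64(-0.107), np.float64(-0.06)] mean -0.090 F [9.9 5.8 1.5] yaw(rel103.5) 1.0577 q6 -1.1607 tau6 -0.106
t 29.12 Mz [np.float64(-0.111), np.float64(-0.109), np.float64(-0.16), np.float64(-0.114)] mean -0.124 F [9.9 6.  1.3] yaw(rel103.5) 1.1177 q6 -1.2206 tau6 -0.124
```

```bash
python3 -m inch '[{"dp":[0,0,0],"spin":-0.02},{"dp":[0,0,0],"spin":-0.04},{"dp":[0,0,0],"spin":-0.06},{"dp":[0,0,0],"spin":-0.06},{"dp":[0,0,0],"spin":-0.06}]' >/dev/null
python3 m.py
python3 -m inch '[{"dp":[0,0,0],"spin":-0.02},{"dp":[0,0,0],"spin":-0.04},{"dp":[0,0,0],"spin":-0.04},{"dp":[0,0,0],"spin":-0.04}]'>/dev/null
python3 m.py
```

```text
t 29.90 Mz [np.float64(-0.135), np.float64(-0.133), np.float64(-0.114), np.float64(-0.094)] mean -0.119 F [9.6 6.2 2. ] yaw(rel103.5) 1.1777 q6 -1.2806 tau6 -0.122
t 30.55 Mz [np.float64(-0.246), np.float64(-0.198), np.float64(-0.22), np.float64(-0.225)] mean -0.222 F [9.7 6.7 2. ] yaw(rel103.5) 1.2174 q6 -1.3204 tau6 -0.226
```

```bash
python3 -m inch '[{"dp":[0,0,0],"spin":0},{"dp":[0,0,0],"spin":0},{"dp":[0,0,0],"spin":0},{"dp":[0,0,0],"spin":0},{"dp":[0,-0.03,0],"spin":0},{"dp":[0,-0.07,0],"spin":0},{"dp":[0,-0.11,0],"spin":0},{"dp":[0,-0.11,0],"spin":0}]' 1
python3 -m inch '[{"dp":[0.005,0,-0.02],"spin":0.16},{"dp":[0.011,0,-0.04],"spin":0.32},{"dp":[0.018,0,-0.06],"spin":0.48},{"dp":[0.025,0,-0.08],"spin":0.64},{"dp":[0.032,0,-0.1],"spin":0.8},{"dp":[0.039,0,-0.12],"spin":0.96},{"dp":[0.044,0,-0.13],"spin":1.12},{"dp":[0.044,0,-0.13],"spin":1.23},{"dp":[0.044,0,-0.13],"spin":1.23},{"dp":[0.044,0,-0.13],"spin":1.23}]'
python3 - <<'E'
from h import *
c=cam("wrist");cv2.imwrite("pics/d.png",c["image"]);print(c["s"]["t"],c["s"]["tcp_pos"],R.from_quat(c["s"]["tcp_rot"]).as_matrix().round(3).tolist())
for n in ["wrist","top"]:
  if n=="top": c=cam("top")
  for t,z in [("tab",.092),("handle_grip",.158)]:
    print(n,t,[(q["at"],round(q["p"],2),atz(*ray(n,c,q["at"]),z).round(4).tolist()) for q in mark_of(n,t)[:2]])
E
```

```text
t: 31.55
tcp_pos: [0.5729, 0.1513, 0.2603]
tcp_rot: [-0.705, 0.038, -0.044, 0.706]
contact_force: [0.1, -0.1, -0.2]
grip_width: 0.0855
t: 32.8
tcp_pos: [0.5991, 0.0169, 0.2545]
tcp_rot: [0.553, -0.441, 0.44, -0.553]
contact_force: [-0.1, -0.5, -0.6]
grip_width: 0.0853
32.8 [0.59907737 0.01694491 0.25445806] [[0.224, -0.001, 0.975], [-0.975, 0.0, 0.224], [-0.0, -1.0, -0.001]]
wrist tab [([220.8, 320.1], 0.72, [0.5989, 0.0153, 0.092])]
wrist handle_grip [([2.4, 328.7], 0.89, [0.5719, 0.1532, 0.158])]
top tab [([234.6, 284.3], 0.57, [0.5973, 0.0166, 0.092])]
top handle_grip []
```

View pics/d.png

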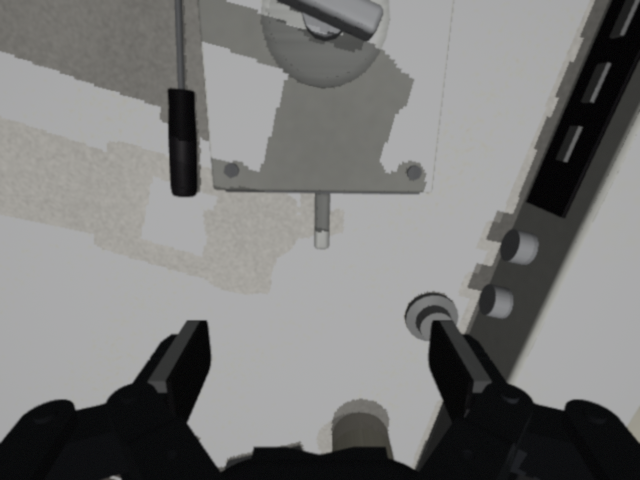

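The handle bar now lies well turned at (330,15), and the tab at (321,220) has clear space around it. Descending onto the tab.

```bash
python3 -m inch '[{"dp":[0.001,0.05,0],"spin":0},{"dp":[0.001,0.1,0],"spin":0},{"dp":[0.001,0.14,0],"spin":0},{"dp":[0.001,0.165,0],"spin":0},{"dp":[0.001,0.178,0],"spin":0},{"dp":[0.001,0.178,0],"spin":0},{"dp":[0.001,0.178,0],"spin":0}]'
python3 -m inch '[{"dp":[0,0,0],"spin":0},{"dp":[0,0,0],"spin":0},{"dp":[0,0,0],"spin":0},{"dp":[0,0,0],"spin":0},{"dp":[0,0,0],"spin":0},{"dp":[0,0,0],"spin":0},{"dp":[0,0,0],"spin":0},{"dp":[0,0,0],"spin":0}]' 0
python3 m.py
```

```text
t: 33.98
tcp_pos: [0.6008, 0.0157, 0.079]
tcp_rot: [-0.552, 0.44, -0.442, 0.553]
contact_force: [-0.1, 0.3, 0.6]
grip_width: 0.0851
t: 34.98
tcp_pos: [0.6009, 0.0161, 0.0776]
tcp_rot: [-0.552, 0.441, -0.442, 0.553]
contact_force: [5.6, 0.6, -1.3]
grip_width: 0.0112
t 35.12 Mz [np.float64(-0.374), np.float64(-0.371), np.float64(-0.378), np.float64(-0.361)] mean -0.371 F [ 5.3  1.1 -1.7] yaw(rel103.5) -0.0129 q6 -0.3206 tau6 -0.391
```

```bash
python3 -m inch '[{"dp":[0.005,0,0],"spin":0},{"dp":[0.012,0,0],"spin":0},{"dp":[0.02,0,0],"spin":0},{"dp":[0.028,0,0],"spin":0},{"dp":[0.036,0,0],"spin":0},{"dp":[0.044,0,0],"spin":0},{"dp":[0.05,0,0],"spin":0},{"dp":[0.05,0,0],"spin":0}]'
python3 -m inch '[{"dp":[0.006,0,0],"spin":0},{"dp":[0.013,0,0],"spin":0},{"dp":[0.02,0,0],"spin":0},{"dp":[0.027,0,0],"spin":0},{"dp":[0.033,0,0],"spin":0},{"dp":[0.037,0,0],"spin":0},{"dp":[0.037,0,0],"spin":0},{"dp":[0.037,0,0],"spin":0}]'
python3 m.py
```

```text
t: 36.12
tcp_pos: [0.6116, -0.0337, 0.0777]
tcp_rot: [-0.552, 0.44, -0.442, 0.553]
contact_force: [6.4, -1.1, -2.1]
grip_width: 0.0114
t: 37.12
tcp_pos: [0.6194, -0.0698, 0.0776]
tcp_rot: [0.553, -0.44, 0.442, -0.552]
contact_force: [4.7, -0.5, 1.2]
grip_width: 0.0108
t 37.27 Mz [np.float64(-0.41), np.float64(-0.47), np.float64(-0.474), np.float64(-0.416)] mean -0.443 F [ 4.6 -1.1  1.5] yaw(rel103.5) -0.0118 q6 -0.4544 tau6 -0.458
```

```bash
python3 -m inch '[{"dp":[0.001,0,0],"spin":0},{"dp":[0.002,0,0],"spin":0},{"dp":[0.003,0,0],"spin":0},{"dp":[0.003,0,0],"spin":0}]'
python3 -m inch '[{"dp":[0,0,0],"spin":0},{"dp":[0,0,0],"spin":0},{"dp":[0,0,0],"spin":0},{"dp":[0,0,0],"spin":0},{"dp":[0,-0.04,0],"spin":0},{"dp":[0,-0.09,0],"spin":0},{"dp":[0,-0.14,0],"spin":0},{"dp":[0,-0.18,0],"spin":0},{"dp":[0,-0.18,0],"spin":0},{"dp":[0,-0.18,0],"spin":0}]' 1
python3 - <<'E'
from h import *
c=cam("wrist");print(c["s"]["t"],c["s"]["tcp_pos"],c["s"]["contact_force"]);W=c["image"]
for n in ["wrist","top","side"]:
  if n!="wrist": c=cam(n)
  if n=="top": T=c["image"]
  for t,z in [("tab",.092),("handle_grip",.158),("spray_can",0),("token_jar",0),("screwdriver",0),("old_knob",0)]:
    print(n,t,[(round(q["p"],2),atz(*ray(n,c,q["at"]),z).round(4).tolist()) for q in mark_of(n,t)[:1]])
cv2.imwrite("pics/e.png",np.hstack([cv2.resize(W,(400,300)),cv2.resize(T[130:380,90:410],(384,300))]))
E
```

```text
t: 37.78
tcp_pos: [0.6198, -0.0717, 0.0776]
tcp_rot: [-0.553, 0.441, -0.441, 0.553]
contact_force: [3.1, 3.9, 5.5]
grip_width: 0.0114
t: 39.02
tcp_pos: [0.6193, -0.0719, 0.2563]
tcp_rot: [0.553, -0.441, 0.441, -0.553]
contact_force: [-1.3, 0.6, 0.2]
grip_width: 0.0852
39.025 [ 0.61925042 -0.07187774  0.25633159] [-1.29187904  0.61844512  0.23747493]
wrist tab [(0.73, [0.6156, -0.07, 0.092])]
wrist handle_grip []
wrist spray_can []
wrist token_jar []
wrist screwdriver []
wrist old_knob [(0.9, [0.753, -0.0894, 0.0])]
top tab [(0.57, [0.6187, -0.0716, 0.092])]
top handle_grip [(0.57, [0.5691, 0.1534, 0.158])]
top spray_can [(0.58, [0.6227, 0.3095, 0.0])]
top token_jar [(0.61, [0.5113, 0.3183, 0.0])]
top screwdriver [(0.69, [0.453, 0.091, 0.0])]
top old_knob []
side tab [(0.66, [0.6213, -0.0785, 0.092])]
side handle_grip [(0.82, [0.57, 0.1423, 0.158])]
side spray_can [(0.59, [0.6203, 0.3079, 0.0])]
side token_jar [(0.59, [0.5087, 0.3239, 0.0])]
side screwdriver [(0.93, [0.4473, 0.0884, 0.0])]
side old_knob [(0.9, [0.7625, -0.0932, 0.0])]
```

View pics/e.png

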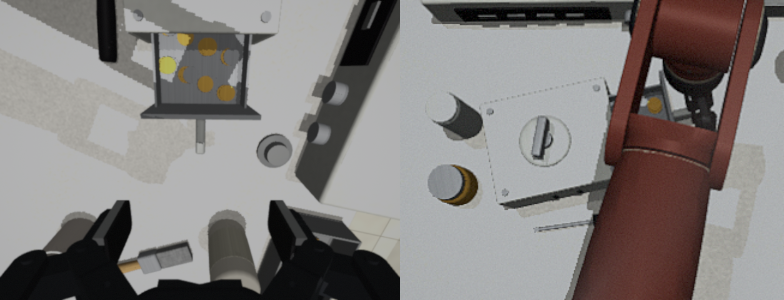

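The drawer is out with its coins showing (about (205,75)), the handle bar stands turned by roughly 70° (540,138), and the gripper is clear of everything.

```bash
python3 -c "
from workcell import *
print(job_done())"
```

```text
the job is handed in; nothing more can be done
None
```

The T-handle is free and turned to its open stop, and the coin drawer is out about 90 mm. I then let go, lifted clear and handed the job in at about 39 s of the 72 s allowed.

- **Breaking it free:** I rocked the handle clockwise, anticlockwise, then clockwise. Each bind was held at 0.38–0.40 N m, about 0.055 rad on the collar and well under the 0.11 limit. On the next anticlockwise swing it turned freely at about 0.12 N m, and I felt no fourth bind.
- **Open stop:** I turned it until the torque rose to 0.22 N m, with the tool at about 1.2 rad. The collar was never read directly, only inferred from the torque.
- **Drawer:** The tab moved from about (0.600, 0.016) to (0.619, -0.072) m. At the end of the pull the force rose to about 4 N along the pull, as expected at the end stop.
- **Last checks:** The pictures show the drawer open with its coins, the handle at about 70°, and the gripper about 0.15 m above the tab with no contact force beyond noise. The spray can, token jar, screwdriver and old knob are within about 10 mm of where they started, which is the cameras' own scatter. I did not re-measure the detergent, mug or brush, but the arm never went near them.
- **Disagreements:** The side camera's handle and tab positions were about 7–10 mm off the other cameras'. I relied on the top and wrist cameras, which agreed to about 3 mm.

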